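# Tuck the brass plate under the jig's leaf and hold it flat

## Robot

A 6-joint arm with a two-finger parallel gripper is mounted at the origin on the work surface. World frame = base frame: x ahead of the robot, y to its left, z up, the work surface at z = 0. Lengths are in m, angles in rad, forces in N, time in s.
With the tool pointing down it reaches from about 0.35 to 0.975 m from the base axis. Payload 4.9 kg.
Tool frame: the origin (TCP) lies between the finger pads; the fingertips stand 19 mm ahead of it and the grasp point (between the pads) is the TCP; z points along the fingers, y is the line along which they close (so a half turn about z gives the same grasp; the last joint's range is limited). The gripper opens to 85 mm and grips with 20 to 120 N. Pads are 22 mm wide; open, the fingers measure 114 mm over their backs; the gripper's body (76 mm by 85 mm) begins 54 mm behind the grasp point. The pads swing forward as they close: fully open they stand 13 mm farther back than shut.
Start: joints at [-1.36, 0.053, 1.613, -0, 1.476, -0.119], TCP at [0.202, -0.591, 0.25] pointing down, gripper open.
Joint ranges: [-3.01, 3.01], [-1.01, 2.22], [0.06, 2.58], [-1.02, 4.17], [0.09, 2.62], [-3.14, 3.14]. Speed limits (rad/s): [2.57, 2.57, 3.14, 3.14, 3.14, 3.14].

## Interface

Orientations are given as a rotation vector (axis times angle).
In Python, from station import ctrl gives the robot as it stands. The module is installed in compiled form; this text tells all that it offers.
- The arm moves only by the tool servo_tool, never from a script. Its argument "increments" is a list that holds one entry, the list of rows, each a list of 5 numbers: the finger opening in cm, from 0 to 8.54, then the shift along the tool's x, y, z in cm, then the turn about the tool's z in degrees. A call has 1 to 5 rows; each row is the pose to reach, as a shift and turn from the pose commanded when the call began, along the tool's axes at that moment; what a row does not reach only later rows make up. A row lasts 1/10 s, in which the tool goes at most 50 mm and 8.59 degrees, less where a joint would pass 70% of its speed; a pose out of reach is approached as far as the arm can. A call with a gripper value outside its range is refused whole. The fingers move at their own pace and stop on an object; "newtons" is the grip in N (left out, the last holds). Time passes only in rows, so rows that repeat a pose let the fingers close. It gives the time, the measured TCP pose, the force, the opening and the grip force at its end, in the units of the state.
- ctrl.get_obs(): the state, without advancing time (a new reading comes with each control period).
- ctrl.get_image(name): name is "side" or "top" or "wrist"; returns a dict with "img" (384x512x3 uint8, red, green, blue), "fx", "fy", "cx", "cy" (pixels), "rvec" (rotation vector, rad) and "tvec" (3), from world to camera coordinates, as OpenCV has them; the wrist camera has in their place "mount" (4x4, takes a point from camera to tool coordinates, whose origin is the TCP and whose axes are the flange's). Camera axes: x right, y down, z forward; pixel columns grow to the right and rows downward; lengths in m; the calibration is good to about 2 mm. A picture is of the moment at which its call begins: read the wrist's pose just before it. There is no depth.
- ctrl.finish_job(): hands the job in; it is judged then, once.
The state is a dict: "t": time; "q": joint angles; "dq": joint speeds; "effort": joint torques, N m; "tool_pos": TCP position; "tool_rot": TCP orientation; "contact_force": force on the tool from outside, world axes, zero at the start; "wrist_torque": the same for the moment, N m; "opening": finger opening in m; "grip_force": force on a finger pad.
Only numpy, scipy, OpenCV 4.12 (cv2) and the standard library are available. Lean on these libraries where they do the work, as an engineer would, in place of code of your own. Each camera call takes 0.05 s, during which the arm holds its last target. There are 200 camera calls.

## Task

On the goldsmith's marking jig, first push the carriage by its round post along its rail until the spring detent clicks it fully home, so that its thin steel leaf stands over the bay between the two low guide strips. Then take the brass plate by its wooden grip, slide its bare front edge 20 to 40 mm in under the leaf, straight between the guide strips and without lifting the leaf, and finish while still holding the plate pressed firmly down flat on the board with the gripper (do not let go). Leave the soldering disc, the rings on it and the jar where they are.

Things in the scene. Friction and masses are not known exactly. Their poses are not given: they have to be found in the camera images.
- jig: Fixed wooden board 220 x 240 x 18 mm on the bench; origin at the centre of its underside, x pointing away from the robot. A rail 7 mm high runs along y at x = +55 mm. Two steel guide strips, 4 mm high, 8 mm wide (x -50 to +30 mm) flank the bay; inner faces 46 mm apart, centred on y = +30 mm. A detent housing 24 mm high stands behind the rail (x 90 to 108, y 12 to 34 mm).
- bay (a point): Point on the board's top face (18 mm above the bench), midway between the guide strips (jig y = +30 mm) and straight below the front edge of the leaf's flat part as it stands when the carriage is home (jig x = -15 mm). Axes as the jig's: +x points in under the leaf.
- carriage (a joint): Position of the carriage along the rail, m; grows towards the jig's +y; starts between 0 and 0.04; 0.090 is the end stop. The spring detent resists with about 3 to 8 N from 0.076 to 0.082 and then snaps the carriage on to 0.089 to 0.090 (home). Friction is about 1 N.
- post (a point): Centre of the top of the carriage's upright steel post: 16 mm diameter, 35 mm tall, standing on the aluminium carriage block (40 x 60 mm in x, y, its top 25 mm above the board, so 43 mm above the bench); the post's top is 78 mm above the bench. It moves with the carriage; push it to the jig's +y.
- leaf (a joint): Hinge angle of the thin steel leaf on the carriage's front, rad; 0 is down at rest, grows as it is lifted. 60 mm wide (y); its level flat part reaches 50 mm from its hinge towards the robot, underside 6 mm above the board; beyond it a lip 8 mm long is bent up 37 degrees as a lead-in. A light spring (1 to 1.5 N at its edge) holds it down.
- leaf_edge (a point): Underside of the leaf at the front edge of its flat part, middle of its width (where the lip begins); moves with the carriage; straight above bay when the carriage is home.
- plate: Loose brass plate 110 x 36 x 3 mm, about 110 g; origin at the centre of its underside, x pointing to its bare front edge (55 mm from the origin). A wooden grip block, 30 mm long in x, 14 mm thick in y, stands on it from 3 to 30 mm above the underside, centred 20 mm behind the origin. It starts flat on the bench to the left or right of the jig, front edge pointing roughly away from the robot.
- plate_front (a point): Middle of the plate's bare front edge, at its underside.
- plate_grip (a point): Centre of the top face of the wooden grip block, 30 mm above the plate's underside.
- disc: Loose pale soldering disc, 110 mm diameter, 20 mm high, on the other side of the jig from the plate; origin at the centre of its underside. To be left alone.
- ring_a: Small brass ring 24 mm across lying on the disc, left alone; origin at the centre of its underside.
- ring_b: Smaller copper ring 20 mm across lying on the disc, left alone; origin at the centre of its underside.
- jar: Small amber jar, 52 mm diameter, 60 mm high, standing on the bench beyond the plate or disc; origin at the centre of its underside. To be left alone.
Mind the look-alikes: they are no part of the job. There is more than one size of the plate; the job needs the smallest.

How it is judged:
By the outcome, as a careful person would: the job done as asked, in the order asked, and still so for the second after the job is handed in, while the arm keeps its last pose, push and grip.
It also fails if it takes over 54 s, if anything falls off the work surface, if the arm or the gripper's body presses on something with over 40 N, if the wrist force passes 120 N, or if a joint passes its speed limit or range.

## Working session

There is one attempt and no reset: what is moved stays moved. The work goes in short steps, Python scripts to look and compute and a tool call to move; the robot and the scene stay as the last step left them, time stands still between calls to the robot, and variables do not carry over. Pictures are saved under pics/ and viewed, at most 10 in all, crops included, and the job is handed in when it is done.

Besides the shell and the picture viewer there is one more tool, called after "Call:" as a command line: name --argument value ..., lists and objects as JSON in quotes. servo_tool: Moves the arm, as the interface text tells. Its arguments: {"type":"object","properties":{"increments":{"type":"array"},"newtons":{"type":"number"}},"required":["increments"]}

```bash
mkdir -p pics
cat > h.py <<'E'
import numpy as np, cv2
from scipy.spatial.transform import Rotation as R
from station import ctrl
def grab(n):
    o=ctrl.get_obs(); d=ctrl.get_image(n)
    if n=="wrist":
        T=np.eye(4);T[:3,:3]=R.from_rotvec(o["tool_rot"]).as_matrix();T[:3,3]=o["tool_pos"]
        M=T@np.array(d["mount"]); d["Rwc"]=M[:3,:3]; d["c"]=M[:3,3]
    else:
        Rm=R.from_rotvec(d["rvec"]).as_matrix(); d["Rwc"]=Rm.T; d["c"]=-Rm.T@np.array(d["tvec"])
    np.savez(f"{n}.npz",**{k:v for k,v in d.items()})
    return d
def load(n): return dict(np.load(f"{n}.npz"))
def ray(d,u,v,z):
    r=d["Rwc"]@np.array([(u-d["cx"])/d["fx"],(v-d["cy"])/d["fy"],1]); c=d["c"]
    return c+r*(z-c[2])/r[2]
def proj(d,p):
    q=d["Rwc"].T@(np.array(p)-d["c"]); return np.array([d["fx"]*q[0]/q[2]+d["cx"],d["fy"]*q[1]/q[2]+d["cy"]])
def save(img,f,s=1):
    cv2.imwrite(f,cv2.resize(img[:,:,::-1],None,fx=s,fy=s,interpolation=cv2.INTER_CUBIC))
E
python3 - <<'E'
from h import *
print({k:np.round(v,3) for k,v in ctrl.get_obs().items()})
a=grab("top");b=grab("side")
save(a["img"],"pics/top.png",1.5);save(b["img"],"pics/side.png",1.5)
for d in(a,b):print(d["fx"],d["cx"],d["cy"],d["c"],d["Rwc"])
E
```

```text
{'t': np.float64(0.0), 'q': array([-1.36 ,  0.053,  1.614, -0.   ,  1.476, -0.119]), 'dq': array([-0.   , -0.001,  0.001,  0.001, -0.001,  0.   ]), 'effort': array([-0.0000e+00, -3.9368e+01, -3.7018e+01, -0.0000e+00,  7.0000e-03,
        0.0000e+00]), 'tool_pos': array([ 0.202, -0.591,  0.249]), 'tool_rot': array([-3.097, -0.515,  0.   ]), 'contact_force': array([-0.477,  0.662, -0.11 ]), 'wrist_torque': array([-0.056,  0.013,  0.044]), 'grip_force': np.float64(0.0), 'opening': np.float64(0.085)}
445.9564226435169 262.61450228473956 191.27252158480013 [0.304456   0.03794718 1.13084006] [[-0.00239019 -0.98276228  0.18485829]
 [-0.9998127   0.00589892  0.01843303]
 [-0.01920575 -0.1847796  -0.9825923 ]]
449.6552737822021 250.8854591758847 191.580790794356 [0.46645849 0.82813645 0.78825561] [[-0.99703988 -0.04840786  0.05973412]
 [-0.07680373  0.66304039 -0.74463322]
 [-0.00356003 -0.74701681 -0.66479561]]
```

View pics/top.png

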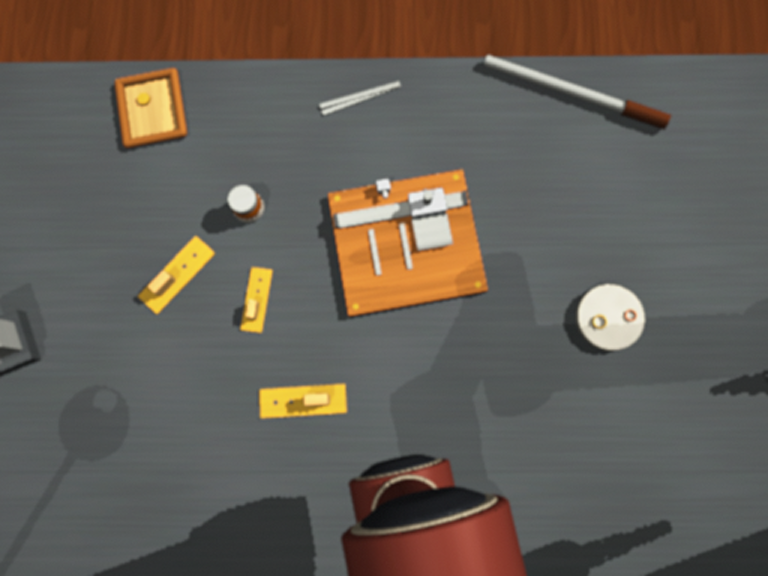

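View pics/side.png

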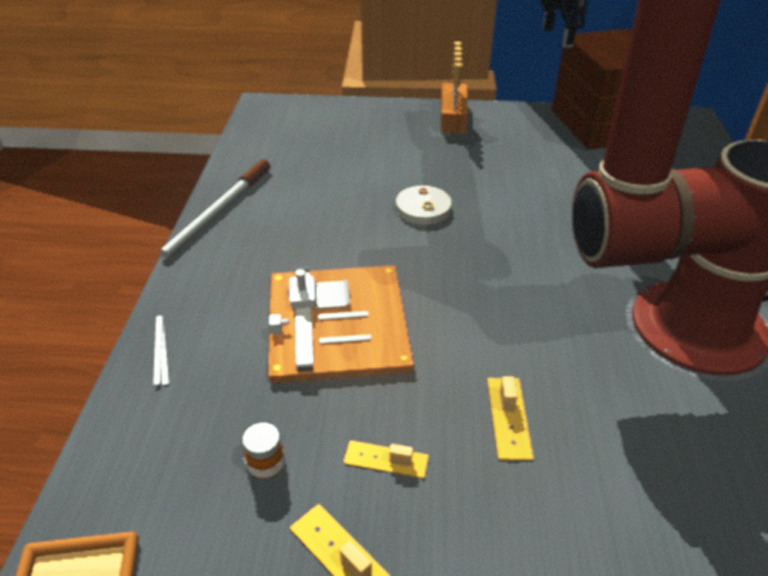

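The top view (1.5x pixels) shows three yellow plates: the small one at (257,300), a longer one askew at (175,275) and a long one lying sideways at (303,400). The jig is at (407,243), the post at (428,197) and the carriage is to the right. The small plate is the candidate, so I'll measure all three.

Run:
```python
from h import *
for n in("top","side"):
    d=load(n);hsv=cv2.cvtColor(d["img"],cv2.COLOR_RGB2HSV)
    for nm,lo,hi,z in(("yel",(20,150,120),(32,255,255),.003),("jig",(8,150,90),(19,255,255),.018)):
        m=cv2.morphologyEx(cv2.inRange(hsv,lo,hi),cv2.MORPH_CLOSE,np.ones((7,7)))
        for c in cv2.findContours(m,0,2)[0]:
            if cv2.contourArea(c)<250 or c[:,0,1].min()<20:continue
            h=cv2.convexHull(c)
            P=np.array([ray(d,u,v,z)[:2] for u,v in h[:,0]]).astype(np.float32)
            r=cv2.minAreaRect(P*1000)
            print(n,nm,c[:,0].mean(0).round(),np.round(r[0]),np.round(r[1]),round(r[2],1))
a=load("top")["img"];
save(np.hstack([a[165:235,145:215],a[105:220,210:335][:70*0+115][:115].copy()[:70]]),"pics/crop.png",4)
save(a[105:235,145:335],"pics/crop.png",4)
```

```text
top yel [200. 267.] [325. 213.] [ 47. 144.] 3.4
top yel [170. 200.] [497. 296.] [ 37. 110.] 81.9
top yel [118. 180.] [542. 437.] [ 49. 144.] 48.2
top jig [279. 172.] [562.  33.] [156. 240.] 10.1
top jig [266. 127.] [683.  54.] [ 39. 240.] 10.8
side yel [227. 362.] [549. 433.] [ 51. 128.] 48.5
side yel [257. 307.] [497. 298.] [ 37. 110.] 82.1
side yel [339. 274.] [326. 213.] [ 47. 144.] 3.7
side jig [ 49. 367.] [852. 466.] [140.  52.] 4.3
side jig [222. 217.] [595.  45.] [218. 247.] 10.3
side jig [ 56. 237.] [1010.   22.] [299. 898.] 27.1
```

View pics/crop.png

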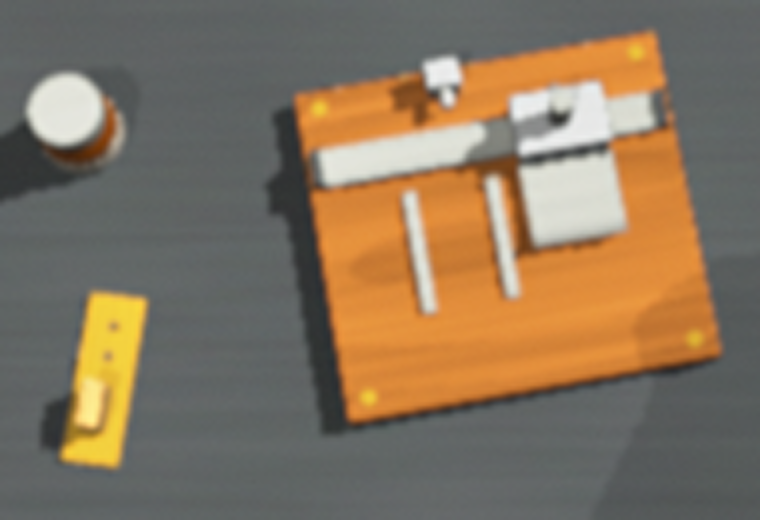

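The crop confirms the small yellow plate, 37 x 110 mm as described, with its grip towards the robot. The jig has pins at crop (319,107), (636,51), (368,397) and (695,339), strips at x≈420 and x≈503, and the post at (563,97).

Run:
```python
from h import *
d=load("top")
f=lambda x,y,z:ray(d,x/4+145-.4,y/4+105-.4,z)[:2]*1000
p=[f(*q,.018) for q in((319,107),(636,51),(368,397),(695,339))]
print("pins",np.round(p),"c",np.mean(p,0))
xa=(p[0]+p[1]-p[2]-p[3]); print("yaw",np.degrees(np.arctan2(xa[1],xa[0])),np.linalg.norm(xa)/2)
s=[f(*q,.022) for q in((410,193),(430,312),(492,178),(513,297))]
print("strips",np.round(s),np.mean(s,0),[np.degrees(np.arctan2(*(s[i]-s[i+1])[::-1])) for i in(0,2)])
yaw=np.radians(10.4);Rz=np.array([[np.cos(yaw),-np.sin(yaw)],[np.sin(yaw),np.cos(yaw)]])
c=np.mean(p,0)
print("strip mid in jig",Rz.T@(np.mean(s,0)-c))
post=f(561,93,.078);print("post",post,"jig",Rz.T@(post-c))
s_=load("side")
# side: post top ~ (300,271)/1.5
q=ray(s_,300/1.5,272/1.5,.078)[:2]*1000;print("post side",q,Rz.T@(q-c))
print("bay",c+Rz@[-15,30],"home post",c+Rz@[55,30])
g=f(93,390,.030);print("grip",g)
```

```text
pins [[674. 158.]
 [710. -49.]
 [482. 125.]
 [518. -83.]] c [595.82720767  37.9005589 ]
yaw 9.939498148506104 194.80224121545908
strips [[614.  98.]
 [536.  85.]
 [624.  46.]
 [545.  33.]] [579.53767617  65.53681671] [np.float64(9.45095107253504), np.float64(9.4062158214489)]
strip mid in jig [-11.03304482  30.12280705]
post [661.35729727   2.47002677] jig [ 58.05763723 -46.67789635]
post side [656.99685612   4.12517419] [ 54.06761752 -44.26279747]
bay [575.65806125  64.69991584] home post [644.50806421  77.33625601]
grip [485.32290409 296.67738039]
```

Call:
servo_tool --increments '[[[0,4.2,-2.5,0,3],[0,8.4,-5,0,6],[0,12.6,-7.5,0,9],[0,16.8,-10,0,9],[0,21,-12.5,0,9]]]' --newtons 40

```text
t: 0.6
tool_pos: [0.3614, -0.4032, 0.2498]
tool_rot: [-3.129, -0.27, 0.0]
contact_force: [1.0, 0.5, -0.1]
opening: 0.0122
grip_force: 0.0
```

```bash
cat > go.py <<'E'
import sys
from h import *
# go.py x y z(mm) yaw(deg): shift in tool axes (cm) and turn
x,y,z,w=map(float,sys.argv[1:5]); o=ctrl.get_obs()
Rt=R.from_rotvec(o["tool_rot"]).as_matrix(); p=o["tool_pos"]
yaw=np.degrees(np.arctan2(Rt[1,0],Rt[0,0]))
print("at",np.round(p*1000,1),"yaw",round(yaw,2),"shift cm",np.round(Rt.T@(np.array([x,y,z])/1000-p)*100,2),"turn",round(yaw-w,2),"t",o["t"],"F",np.round(o["contact_force"],1),"open",round(float(o["opening"])*1000,1),"grip",round(float(o["grip_force"]),1))
E
python3 go.py 666 -44 250 9.9
```

```text
at [ 361.4 -403.2  249.8] yaw 9.87 shift cm [ 3.617e+01 -3.017e+01 -1.000e-02] turn -0.03 t 0.6 F [ 1.   0.5 -0.1] open 12.2 grip 0.0
```

Call:
servo_tool --increments '[[[0,3.6,-3,0,0],[0,7.2,-6,0,0],[0,10.8,-9,0,0],[0,14.4,-12,0,0],[0,18,-15,0,0]]]'

```text
t: 1.1
tool_pos: [0.5129, -0.2245, 0.2499]
tool_rot: [-3.13, -0.271, 0.001]
contact_force: [-0.1, -0.7, 0.0]
opening: -0.0
grip_force: 0.0
```

Call:
servo_tool --increments '[[[0,3.6,-3,0,0],[0,7.2,-6,0,0],[0,10.8,-9,0,0],[0,14.4,-12,0,0],[0,17.5,-14.5,0,0]]]'

```text
t: 1.6
tool_pos: [0.6605, -0.0512, 0.2496]
tool_rot: [-3.129, -0.273, 0.001]
contact_force: [0.5, -1.3, 0.1]
opening: 0.0004
grip_force: 0.0
```

```bash
python3 go.py 666 -44 130 9.9; python3 -c "
from h import *
d=grab('wrist');save(d['img'],'pics/w1.png',1.3)
print([np.round(proj(d,p)*1.3) for p in((.6606,-.0006-.0+.003,.078),(.596,.038,.018))])"
```

```text
at [660.5 -51.2 249.6] yaw 9.96 shift cm [ 0.68 -0.6  11.96] turn 0.06 t 1.6 F [ 0.5 -1.3  0.1] open 0.4 grip 0.0
[array([250., 213.]), array([213., 260.])]
```

View pics/w1.png

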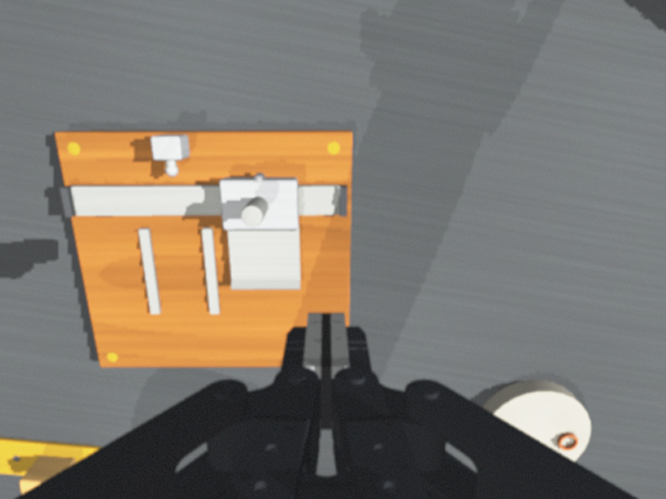

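Post top at (253,213), predicted (250,213), so they agree. Descending behind it.

Call:
servo_tool --increments '[[[0,0,0,4,0],[0,0,0,8,0],[0,0,0,12,0],[0,0,0,15,0],[0,0,0,15,0]]]'

```text
t: 2.15
tool_pos: [0.6551, -0.0526, 0.0933]
tool_rot: [-3.126, -0.271, 0.019]
contact_force: [-0.7, 0.2, -0.6]
opening: 0.0003
grip_force: 0.0
```

```bash
python3 go.py 665.5 -44 70 9.9
```

```text
at [655.1 -52.6  93.3] yaw 9.9 shift cm [ 1.2  -0.66  2.32] turn -0.0 t 2.15 F [-0.7  0.2 -0.6] open 0.3 grip 0.0
```

Call:
servo_tool --increments '[[[0,1.2,0,2.4,0],[0,1.2,0,2.4,0],[0,1.2,0,2.4,0]]]'

```text
t: 2.45
tool_pos: [0.6718, -0.0515, 0.0776]
tool_rot: [3.13, 0.271, 0.001]
contact_force: [-0.4, -0.2, 0.8]
opening: -0.0002
grip_force: 0.0
```

```bash
python3 go.py 665.5 -44 70 9.9
```

```text
at [671.8 -51.5  77.6] yaw 9.9 shift cm [-0.5  -0.84  0.76] turn 0.0 t 2.45 F [-0.4 -0.2  0.8] open -0.2 grip 0.0
```

Call:
servo_tool --increments '[[[0,-0.4,0,0.6,0],[0,-0.4,-1,0.6,0],[0,-0.4,-2,0.6,0],[0,-0.4,-3,0.6,0],[0,-0.4,-4,0.6,0]]]'

```text
t: 2.95
tool_pos: [0.6606, -0.0117, 0.0708]
tool_rot: [3.129, 0.272, 0.001]
contact_force: [-1.0, -1.2, 0.6]
opening: -0.0001
grip_force: 0.7
```

Call:
servo_tool --increments '[[[0,0,-0.8,0,0],[0,0,-1.6,0,0],[0,0,-2.4,0,0],[0,0,-3.2,0,0],[0,0,-4,0,0]]]'

```text
t: 3.45
tool_pos: [0.6538, 0.0273, 0.0704]
tool_rot: [3.13, 0.271, 0.0]
contact_force: [-0.7, -1.5, 1.1]
opening: 0.0005
grip_force: 0.7
```

```bash
python3 go.py 648 45 70 9.9; python3 -c "
from h import *
d=grab('wrist');save(d['img'],'pics/w2.png',1.3)"
```

```text
at [653.8  27.3  70.4] yaw 9.89 shift cm [-0.27 -1.84  0.04] turn -0.01 t 3.45 F [-0.7 -1.5  1.1] open 0.5 grip 0.7
```

View pics/w2.png

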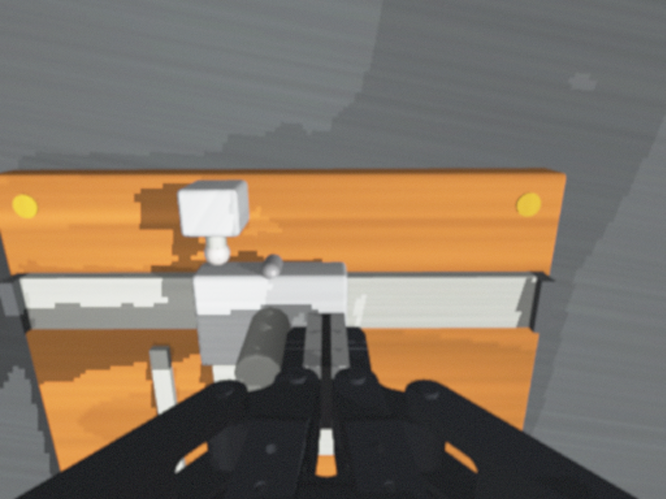

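The post (265,345) touches the fingers' left side and the carriage is moving. The nub on the carriage (272,265) still has to pass the detent nose at (217,250). I'll push on slowly.

Call:
servo_tool --increments '[[[0,0,-0.3,0,0],[0,0,-0.6,0,0],[0,0,-0.9,0,0],[0,0,-1.2,0,0],[0,0,-1.5,0,0]]]'

```text
t: 4.0
tool_pos: [0.6511, 0.0416, 0.0702]
tool_rot: [3.13, 0.271, -0.0]
contact_force: [-0.1, -0.1, 0.3]
opening: 0.0001
grip_force: 0.6
```

Call:
servo_tool --increments '[[[0,0,-0.2,0,0],[0,0,-0.4,0,0],[0,0,-0.6,0,0],[0,0,-0.8,0,0],[0,0,-0.8,0,0]]]'

```text
t: 4.5
tool_pos: [0.6496, 0.0492, 0.0702]
tool_rot: [-3.13, -0.27, 0.001]
contact_force: [-0.7, 0.2, -0.7]
opening: 0.0002
grip_force: 0.2
```

```bash
python3 go.py 648 45 70 9.9; python3 -c "
from h import *
d=grab('top');save(d['img'][105:235,200:335],'pics/t2.png',4)"
```

```text
at [649.6  49.2  70.2] yaw 9.86 shift cm [-0.23  0.39  0.02] turn -0.04 t 4.5 F [-0.7  0.2 -0.7] open 0.2 grip 0.2
```

View pics/t2.png

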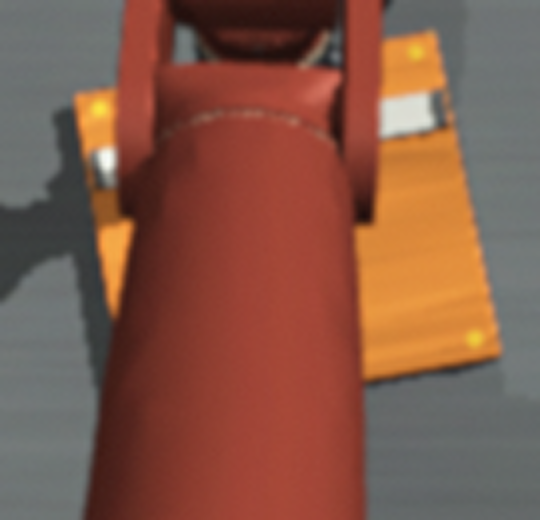

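The arm hides the carriage from above. The contact force has dropped, so it may have snapped on. I'll push on gently until I feel the end stop.

Call:
servo_tool --increments '[[[0,0,-0.2,0,0],[0,0,-0.4,0,0],[0,0,-0.6,0,0],[0,0,-0.6,0,0]]]'

```text
t: 4.95
tool_pos: [0.6487, 0.0557, 0.0703]
tool_rot: [3.13, 0.272, -0.0]
contact_force: [-0.2, -0.7, -0.6]
opening: 0.0002
grip_force: 0.5
```

```bash
python3 go.py 648 45 70 9.9; python3 -c "
from h import *
d=grab('wrist');save(d['img'],'pics/w3.png',1.3)"
```

```text
at [648.7  55.7  70.3] yaw 9.92 shift cm [-0.25  1.04  0.03] turn 0.02 t 4.95 F [-0.2 -0.7 -0.6] open 0.2 grip 0.5
```

View pics/w3.png

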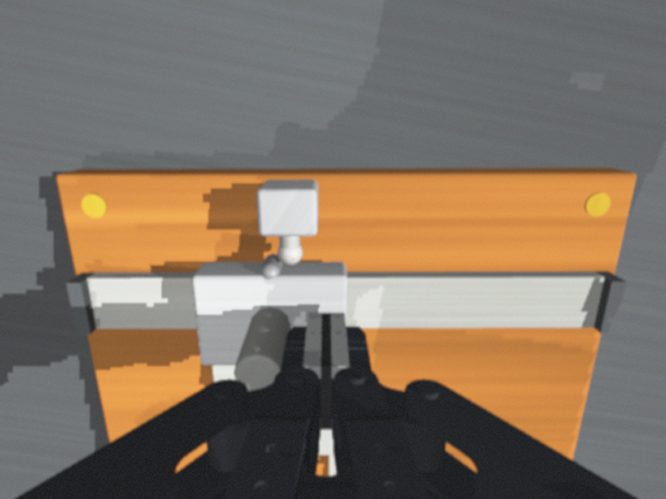

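The nub (272,265) is now left of the nose (291,252) by about 7.5 mm, which matches home. I'll confirm by touching the end stop.

Call:
servo_tool --increments '[[[0,0,-0.1,0,0],[0,0,-0.2,0,0]]]'

```text
t: 5.2
tool_pos: [0.6486, 0.0561, 0.0703]
tool_rot: [3.127, 0.271, 0.0]
contact_force: [1.9, -6.8, -1.3]
opening: 0.0002
grip_force: 3.9
```

```bash
python3 go.py 648 45 70 9.9
```

```text
at [648.6  56.1  70.3] yaw 9.91 shift cm [-0.25  1.08  0.03] turn 0.01 t 5.2 F [ 1.9 -6.8 -1.3] open 0.2 grip 3.9
```

Call:
servo_tool --increments '[[[0,0,-0.1,0,0],[0,0,-0.2,0,0],[0,0,-0.2,0,0]]]'

```text
t: 5.5
tool_pos: [0.6486, 0.0563, 0.0704]
tool_rot: [3.124, 0.27, 0.001]
contact_force: [1.3, -12.1, -2.0]
opening: 0.0002
grip_force: 5.6
```

```bash
python3 go.py 648 45 70 9.9
```

```text
at [648.6  56.3  70.4] yaw 9.89 shift cm [-0.25  1.1   0.04] turn -0.01 t 5.5 F [  1.3 -12.1  -2. ] open 0.2 grip 5.6
```

12 N with no movement means the end stop: the carriage is home. Backing off, then up and over to the plate.

Call:
servo_tool --increments '[[[0,0,1.5,0,0],[0,0,2.5,-2,0],[0,0,2.5,-6,0],[0,0,2.5,-10,0],[0,0,2.5,-13,0]]]'

```text
t: 6.0
tool_pos: [0.6532, 0.0346, 0.2035]
tool_rot: [-3.129, -0.271, -0.005]
contact_force: [0.3, 0.8, 0.4]
opening: 0.0001
grip_force: 0.0
```

```bash
python3 go.py 460 299 200 -8
```

```text
at [653.2  34.6 203.5] yaw 9.88 shift cm [-14.5  -29.36   0.33] turn 17.88 t 6.0 F [0.3 0.8 0.4] open 0.1 grip 0.0
```

Call:
servo_tool --increments '[[[4,-2,-4.2,0,5],[4,-4,-8.4,0,10],[4,-6,-12.6,0,15],[4,-8,-16.8,0,18],[4,-10,-21,0,18]]]'

```text
t: 6.5
tool_pos: [0.5166, 0.2258, 0.2007]
tool_rot: [-3.132, 0.224, -0.0]
contact_force: [0.3, 0.4, 0.4]
opening: 0.0399
grip_force: 0.0
```

```bash
python3 go.py 460 299 200 -8
```

```text
at [516.6 225.8 200.7] yaw -8.18 shift cm [-6.65 -6.44  0.08] turn -0.18 t 6.5 F [0.3 0.4 0.4] open 39.9 grip 0.0
```

Call:
servo_tool --increments '[[[4,-3,-3,0,0],[4,-5.9,-5.9,0,0],[4,-5.9,-5.9,0,0]]]'

```text
t: 6.8
tool_pos: [0.465, 0.2944, 0.2006]
tool_rot: [-3.132, 0.213, 0.002]
contact_force: [1.3, 0.8, -0.4]
opening: 0.0396
grip_force: 0.0
```

```bash
python3 go.py 479 299 200 -8
python3 - <<'E'
from h import *
d=grab('wrist')
hsv=cv2.cvtColor(d["img"],cv2.COLOR_RGB2HSV)
for nm,lo,hi,z in(("yel",(20,200,120),(32,255,255),.003),("grip",(12,40,150),(25,170,255),.03)):
    m=cv2.morphologyEx(cv2.inRange(hsv,lo,hi),cv2.MORPH_CLOSE,np.ones((5,5)))
    for c in cv2.findContours(m,0,2)[0]:
        if cv2.contourArea(c)<150: continue
        P=np.array([ray(d,u,v,z)[:2] for u,v in cv2.convexHull(c)[:,0]]).astype(np.float32)
        r=cv2.minAreaRect(P*1000);print(nm,c[:,0].min(0),c[:,0].max(0),np.round(r[0]),np.round(r[1]),round(r[2],1))
save(d['img'],'pics/w4.png',1.3)
t=grab("top");i=t["img"];save(i[105:235,145:335],"pics/t4.png",4)
E
```

```text
at [465.  294.4 200.6] yaw -7.79 shift cm [ 1.32 -0.65  0.06] turn 0.21 t 6.8 F [ 1.3  0.8 -0.4] open 39.6 grip 0.0
grip [336 247] [406 301] [341. 186.] [56. 72.] 6.6
grip [224  73] [264 189] [502. 295.] [ 35. 102.] 82.3
grip [39 22] [149 181] [542. 423.] [ 45. 133.] 48.3
grip [395   0] [511 145] [538. 111.] [121.  86.] 9.9
```

View pics/w4.png

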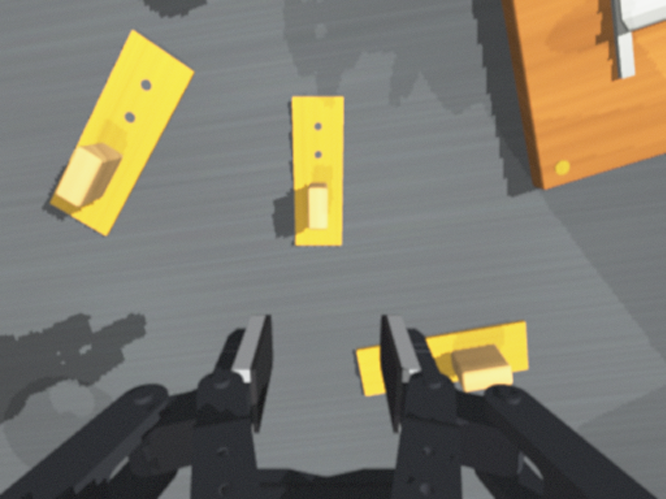

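The small plate is in the centre: grip top face at (318,207), front edge y≈97, rear edge y≈245.

```bash
python3 - <<'E'
from h import *
d=load("wrist")
f=lambda u,v,z:np.round(ray(d,u/1.3,v/1.3,z)*1000,1)
print("griptop",f(318,185,.03),f(317.5,206.5,.03),f(317.5,228,.03));F=f(318,97,.003);B=f(318.5,245,.003);print(F,B,(F+B)/2,np.linalg.norm(F-B),np.degrees(np.arctan2(F[1]-B[1],F[0]-B[0])))
E
python3 go.py 480 298 140 -8
```

```text
griptop [494.8 295.6  30. ] [479.9 298.   30. ] [464.5 300.2  30. ]
[551.7 288.    3. ] [443.2 303.    3. ] [497.45 295.5    3.  ] 109.53195880655113 -7.871181936831026
at [467.4 291.7 200.6] yaw -7.99 shift cm [ 1.16 -0.8   6.06] turn 0.01 t 6.9 F [ 0.1 -0.4  0.2] open 39.8 grip 0.0
```

Call:
servo_tool --increments '[[[4,1.1,-0.8,4,0],[4,1.1,-0.8,8,0],[4,1.1,-0.8,11,0],[4,1.1,-0.8,13,0],[4,1.1,-0.8,13,0]]]'

```text
t: 7.4
tool_pos: [0.4781, 0.2951, 0.0664]
tool_rot: [3.13, -0.225, -0.011]
contact_force: [-0.1, -0.2, 0.1]
opening: 0.0396
grip_force: 0.0
```

```bash
python3 go.py 479 298 26 -8
python3 - <<'E'
from h import *
d=grab('wrist')
print(proj(d,(.4945,.2956,.03))*1.3,proj(d,(.5517,.288,.003))*1.3)
save(d["img"],"pics/w5.png",1.3)
E
```

```text
at [478.1 295.1  66.4] yaw -8.24 shift cm [ 0.07 -0.32  4.04] turn -0.24 t 7.4 F [-0.1 -0.2  0.1] open 39.6 grip 0.0
[317.35801188 277.32972959] [315.78665522 123.60130449]
```

Call:
servo_tool --increments '[[[4,0.1,-0.2,1.5,0.2],[4,0.1,-0.2,2.5,0],[4,0.1,-0.2,3.2,0],[4,0.1,-0.2,3.2,0]]]'

```text
t: 7.85
tool_pos: [0.4802, 0.2989, 0.0371]
tool_rot: [3.133, -0.222, -0.003]
contact_force: [0.4, -0.4, 0.5]
opening: 0.0395
grip_force: 0.0
```

```bash
python3 go.py 479 298 26 -8
```

```text
at [480.2 298.9  37.1] yaw -8.1 shift cm [-0.11  0.11  1.11] turn -0.1 t 7.85 F [ 0.4 -0.4  0.5] open 39.5 grip 0.0
```

Down the last bit, then close.

Call:
servo_tool --increments '[[[4,-0.1,0.1,0.6,0],[4,-0.1,0.1,1.1,0],[4,-0.1,0.1,1.1,0]]]'

```text
t: 8.15
tool_pos: [0.4792, 0.2982, 0.0265]
tool_rot: [3.133, -0.222, -0.002]
contact_force: [0.3, 0.0, -0.4]
opening: 0.0401
grip_force: 0.0
```

Call:
servo_tool --increments '[[[0.8,0,0,0,0],[0.8,0,0,0,0],[0.8,0,0,0,0],[0.8,0,0,0,0],[0.8,0,0,0,0]]]' --newtons 70

```text
t: 8.65
tool_pos: [0.4802, 0.2987, 0.0278]
tool_rot: [-3.133, 0.222, -0.001]
contact_force: [-0.2, -0.1, 1.4]
opening: 0.0126
grip_force: 70.7
```

```bash
python3 go.py 479 298 26 -8
```

```text
at [480.2 298.7  27.8] yaw -8.1 shift cm [-0.11  0.08  0.18] turn -0.1 t 8.65 F [-0.2 -0.1  1.4] open 12.6 grip 70.7
```

Call:
servo_tool --increments '[[[0.8,0,0,-3,0],[0.8,0,0,-6,0],[0.8,0,0,-9,-4],[0.8,0,0,-10,-10],[0.8,0,0,-10,-17.9]]]'

```text
t: 9.15
tool_pos: [0.481, 0.299, 0.1298]
tool_rot: [-3.128, -0.276, -0.006]
contact_force: [0.1, -0.7, -1.3]
opening: 0.0125
grip_force: 70.2
```

```bash
python3 go.py 462 45 128 9.9
```

```text
at [481.  299.  129.8] yaw 10.09 shift cm [-6.32 24.67  0.13] turn 0.19 t 9.15 F [ 0.1 -0.7 -1.3] open 12.5 grip 70.2
```

Call:
servo_tool --increments '[[[0.8,-1.2,4.5,0,0.2],[0.8,-2.4,9,0,0.2],[0.8,-3.6,13.5,0,0.2],[0.8,-4.8,18,0,0.2],[0.8,-5.8,22,0,0.2]]]'

```text
t: 9.65
tool_pos: [0.459, 0.0699, 0.1267]
tool_rot: [3.13, 0.263, -0.002]
contact_force: [1.7, 0.2, -2.2]
opening: 0.0124
grip_force: 70.3
```

Call:
servo_tool --increments '[[[0.8,-0.5,2.6,0,0],[0.8,-0.5,2.6,0,0],[0.8,-0.5,2.6,0,0]]]'

```text
t: 9.95
tool_pos: [0.4592, 0.0451, 0.1269]
tool_rot: [-3.13, -0.26, 0.001]
contact_force: [0.5, 1.0, -1.7]
opening: 0.0127
grip_force: 70.3
```

```bash
python3 go.py 462 45 70 9.9;python3 - <<'E'
from h import *
d=grab('wrist')
save(d["img"],"pics/w6.png",1.3)
E
```

```text
at [459.2  45.1 126.9] yaw 9.51 shift cm [0.28 0.06 5.69] turn -0.39 t 9.95 F [ 0.5  1.  -1.7] open 12.7 grip 70.3
```

View pics/w6.png

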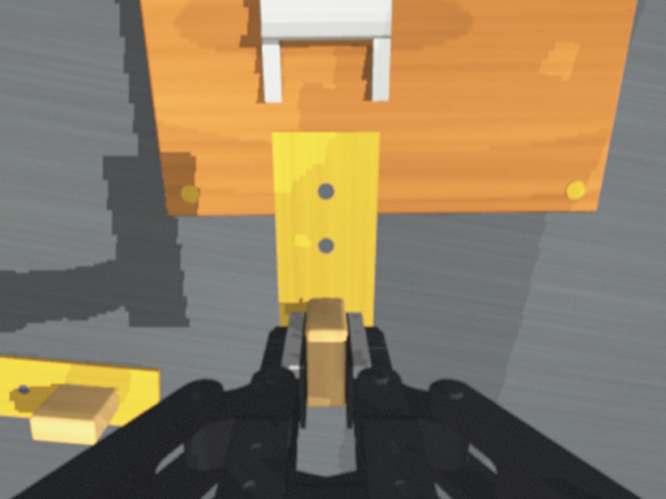

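The plate is held straight: front edge at row 132, columns 274–380. The strip ends are at row 102 with inner edges at about 282 and 372, and the leaf lip (262–392, row 38) is centred over them.

Run:
```python
from h import *
d=load("wrist");o=ctrl.get_obs();T=R.from_rotvec(o["tool_rot"]).as_matrix();p=o["tool_pos"]
f=lambda u,v,z:np.round(T.T@(ray(d,u/1.3,v/1.3,z)-p)*1000,1)
zt=p[2]-.027+.003
a,b=f(274,132,zt),f(380,132,zt);print("plate front corners in tool",a,b,"w",b-a)
print("plate sides back",f(279,300,zt),f(375,300,zt))
for n,q in(("strip L inner end",(283,102)),("R inner",(372,102)),("L inner far",(280.5,45)),("R inner far",(373,45))): print(n,f(*q,.022))
print("lip",f(262,38,.0288),f(392,38,.0288))
print("pins",f(190,194,.018),f(575,190,.018),"edge",f(167,215,.018),f(599,211,.018))
```

```text
plate front corners in tool [ 72.8 -16.1  24. ] [72.8 18.8 23.9] w [ 0.  34.9 -0.1]
plate sides back [ 12.  -16.6  24. ] [12.  19.3 24. ]
strip L inner end [ 82.8 -20.4 104.9]
R inner [ 82.7  24.2 104.9]
L inner far [108.8 -20.8 104.9]
R inner far [108.7  23.8 104.9]
lip [110.9 -28.6  98.1] [110.8  31.9  98.1]
pins [ 35.4 -73.1 109. ] [ 37.4 136.5 108.8] edge [ 23.6 -87.  109. ] [ 25.6 151.9 108.8]
```

Call:
servo_tool --increments '[[[0.8,0,0.1,2.5,-0.5],[0.8,0,0.1,5,-0.5],[0.8,0,0.1,7,-0.5],[0.8,0,0.1,7,-0.5],[0.8,0,0.1,7,-0.5]]]'

```text
t: 10.5
tool_pos: [0.4595, 0.0453, 0.0573]
tool_rot: [-3.129, -0.279, 0.001]
contact_force: [-0.1, 0.2, -0.8]
opening: 0.0125
grip_force: 70.3
```

```bash
python3 go.py 462 45 46 10.05;python3 - <<'E'
from h import *
d=grab('wrist');o=ctrl.get_obs();T=R.from_rotvec(o["tool_rot"]).as_matrix();p=o["tool_pos"]
hsv=cv2.cvtColor(d["img"],cv2.COLOR_RGB2HSV)
f=lambda u,v,z:np.round(T.T@(ray(d,u,v,z)-p)*1000,1)
y=cv2.inRange(hsv,(21,150,120),(33,255,255)); w=cv2.inRange(hsv,(0,0,120),(179,60,255))
def runs(r,m=4):
    x=np.flatnonzero(np.diff(np.r_[0,r>0,0])); return [(a,b) for a,b in x.reshape(-1,2) if b-a>=m]
for v in range(10,250,10): print(v,"Y",runs(y[v]),"W",runs(w[v]))
E
```

```text
at [459.5  45.3  57.3] yaw 10.19 shift cm [0.24 0.07 1.13] turn 0.14 t 10.5 F [-0.1  0.2 -0.8] open 12.5 grip 70.3
10 Y [] W [(np.int64(2), np.int64(11)), (np.int64(16), np.int64(26)), (np.int64(182), np.int64(201)), (np.int64(307), np.int64(326))]
20 Y [] W [(np.int64(0), np.int64(5)), (np.int64(6), np.int64(34)), (np.int64(182), np.int64(202)), (np.int64(306), np.int64(326))]
30 Y [] W [(np.int64(0), np.int64(34)), (np.int64(182), np.int64(202)), (np.int64(306), np.int64(325))]
40 Y [] W [(np.int64(0), np.int64(20)), (np.int64(21), np.int64(34)), (np.int64(183), np.int64(203)), (np.int64(305), np.int64(324))]
50 Y [] W [(np.int64(0), np.int64(23)), (np.int64(24), np.int64(40)), (np.int64(184), np.int64(203)), (np.int64(305), np.int64(324))]
60 Y [] W [(np.int64(0), np.int64(13)), (np.int64(16), np.int64(40)), (np.int64(184), np.int64(204)), (np.int64(304), np.int64(323))]
70 Y [] W [(np.int64(15), np.int64(40)), (np.int64(185), np.int64(204)), (np.int64(304), np.int64(322))]
80 Y [] W [(np.int64(0), np.int64(5)), (np.int64(23), np.int64(29)), (np.int64(39), np.int64(46))]
90 Y [] W
[... 867 characters left out ...]
nt64(289))] W [(np.int64(0), np.int64(63))]
190 Y [(np.int64(213), np.int64(244)), (np.int64(257), np.int64(289))] W [(np.int64(0), np.int64(63))]
200 Y [(np.int64(213), np.int64(288))] W [(np.int64(0), np.int64(156)), (np.int64(469), np.int64(512))]
210 Y [(np.int64(214), np.int64(288))] W [(np.int64(0), np.int64(11)), (np.int64(12), np.int64(160)), (np.int64(462), np.int64(512))]
220 Y [(np.int64(214), np.int64(287))] W [(np.int64(0), np.int64(140)), (np.int64(458), np.int64(512))]
230 Y [(np.int64(215), np.int64(239)), (np.int64(264), np.int64(287))] W [(np.int64(457), np.int64(512))]
240 Y [(np.int64(215), np.int64(223)), (np.int64(278), np.int64(287))] W [(np.int64(453), np.int64(512))]
```

```bash
cat > fit.py <<'E'
from h import *
d=load('wrist');o=ctrl.get_obs();T=R.from_rotvec(o["tool_rot"]).as_matrix();p=o["tool_pos"]
f=lambda u,v,z:np.round(T.T@(ray(d,u-.5,v,z)-p)*1000,1)
print("cx",d["cx"],"strips",[(f(a,v,.022),f(b,v,.022)) for v,a,b in((20,202,306),(70,204,304))])
z=p[2]-.027+.003
print("plate",[(f(a,v,z),f(b,v,z)) for v,a,b in((110,210,292),(220,214,287))])
E
python3 fit.py
```

```text
cx 250.4883737715393 strips [(array([105.3, -21.2,  36.3]), array([105.3,  23.4,  36.3])), (array([ 85.2, -21.2,  36.3]), array([85.2, 23.6, 36.3]))]
plate [(array([ 68.7, -17.8,  24.1]), array([68.7, 17.4, 24.1])), (array([ 17.4, -17.9,  24. ]), array([17.5, 17.1, 24. ]))]
```

Call:
servo_tool --increments '[[[0.8,0,0.14,0.5,0],[0.8,0,0.14,0.9,0],[0.8,0,0.14,0.9,0],[0.8,0,0.14,0.9,0]]]'

```text
t: 10.95
tool_pos: [0.4599, 0.0429, 0.0484]
tool_rot: [-3.129, -0.276, -0.0]
contact_force: [-0.5, 0.3, -1.1]
opening: 0.0125
grip_force: 70.3
```

Call:
servo_tool --increments '[[[0.8,0,0,0.1,0],[0.8,0,0,0.2,0],[0.8,0,0,0.2,0]]]'

```text
t: 11.25
tool_pos: [0.4598, 0.0429, 0.0462]
tool_rot: [-3.129, -0.276, 0.0]
contact_force: [-0.9, 1.2, -0.5]
opening: 0.0125
grip_force: 70.3
```

```bash
python3 go.py 462 45 46 10.05
```

```text
at [459.8  42.9  46.2] yaw 10.09 shift cm [ 0.25 -0.17  0.02] turn 0.04 t 11.25 F [-0.9  1.2 -0.5] open 12.5 grip 70.3
```

Call:
servo_tool --increments '[[[0.8,0,0,0.1,0],[0.8,0,0,0.1,0]]]'

```text
t: 11.45
tool_pos: [0.4602, 0.0429, 0.0458]
tool_rot: [3.129, 0.277, 0.0]
contact_force: [-2.1, 0.1, 2.6]
opening: 0.0126
grip_force: 70.7
```

Call:
servo_tool --increments '[[[0.8,0,0,0.1,0],[0.8,0,0,0.1,0]]]'

```text
t: 11.65
tool_pos: [0.4601, 0.0429, 0.0457]
tool_rot: [3.129, 0.277, -0.001]
contact_force: [-5.9, 0.1, 11.0]
opening: 0.0128
grip_force: 72.1
```

Call:
servo_tool --increments '[[[0.8,0,0,-0.12,0],[0.8,0.8,0,-0.12,0],[0.8,1.6,0,-0.12,0],[0.8,2.4,0,-0.12,0],[0.8,2.4,0,-0.12,0]]]'

```text
t: 12.15
tool_pos: [0.4851, 0.0472, 0.0458]
tool_rot: [3.129, 0.276, 0.003]
contact_force: [2.4, 0.3, 3.3]
opening: 0.0123
grip_force: 71.1
```

```bash
python3 go.py 462 45 46 10.05;python3 - <<'E'
from h import *
d=grab('wrist')
save(d["img"],"pics/w7.png",1.5)
E
```

```text
at [485.1  47.2  45.8] yaw 10.1 shift cm [-2.32 -0.19 -0.03] turn 0.05 t 12.15 F [2.4 0.3 3.3] open 12.3 grip 71.1
```

View pics/w7.png

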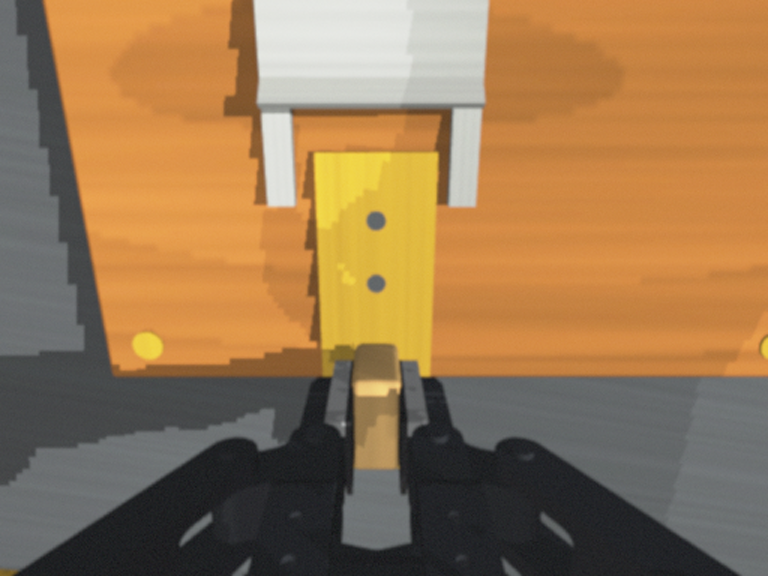

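Plate (columns 315–438, front row 152) is between the strips, whose inner faces are at ≈293 and 450. It sits about 1.5 mm too far right, and the front is about 14 mm short of the lip (row 103). I'll shift left and go in.

Call:
servo_tool --increments '[[[0.8,0.3,-0.15,0,0],[0.8,0.9,-0.15,0,0],[0.8,1.5,-0.15,0,0],[0.8,2.1,-0.15,0,0],[0.8,2.5,-0.15,0,0]]]'

```text
t: 12.7
tool_pos: [0.5073, 0.0531, 0.0458]
tool_rot: [-3.129, -0.277, 0.004]
contact_force: [-6.4, -2.0, 9.5]
opening: 0.0119
grip_force: 71.6
```

Call:
servo_tool --increments '[[[0.8,0.6,0,0,0],[0.8,1.2,0,0,0],[0.8,1.8,0,0,0],[0.8,2.4,0,0,0],[0.8,2.4,0,0,0]]]'

```text
t: 13.2
tool_pos: [0.5322, 0.0574, 0.0458]
tool_rot: [-3.129, -0.276, -0.002]
contact_force: [0.2, 0.0, 2.2]
opening: 0.0124
grip_force: 71.0
```

```bash
python3 go.py 534 56 46 10.05;python3 - <<'E'
from h import *
d=grab('wrist')
hsv=cv2.cvtColor(d["img"],cv2.COLOR_RGB2HSV)
y=cv2.inRange(hsv,(21,150,120),(33,255,255)); w=cv2.inRange(hsv,(0,0,120),(179,60,255))
def runs(r,m=4):
    x=np.flatnonzero(np.diff(np.r_[0,r>0,0])); return [(int(a),int(b)) for a,b in x.reshape(-1,2) if b-a>=m]
for v in range(120,240,8): print(v,"Y",runs(y[v]),"W",runs(w[v]))
E
```

```text
at [532.2  57.4  45.8] yaw 10.09 shift cm [ 0.15  0.17 -0.02] turn 0.04 t 13.2 F [0.2 0.  2.2] open 12.4 grip 71.0
120 Y [] W [(181, 322)]
128 Y [] W [(182, 322)]
136 Y [] W [(182, 321)]
144 Y [] W [(182, 321)]
152 Y [] W [(183, 320)]
160 Y [] W [(184, 320)]
168 Y [] W [(184, 319)]
176 Y [] W [(184, 319)]
184 Y [] W [(183, 320)]
192 Y [(213, 245), (257, 288)] W [(185, 204), (300, 317)]
200 Y [(213, 288)] W [(186, 204), (300, 317)]
208 Y [(214, 288)] W [(187, 205), (299, 316)]
216 Y [(214, 287)] W [(187, 205), (299, 316)]
224 Y [(215, 287)] W [(188, 205), (298, 315)]
232 Y [(215, 222), (265, 286)] W [(188, 206), (298, 315)]
```

Call:
servo_tool --increments '[[[0.8,0,0,0.05,0],[0.8,0,0,0.1,0],[0.8,0,0,0.15,0],[0.8,0,0,0.15,0]]]'

```text
t: 13.65
tool_pos: [0.5322, 0.0574, 0.0458]
tool_rot: [-3.129, -0.276, -0.002]
contact_force: [-4.1, 0.3, 13.1]
opening: 0.0125
grip_force: 72.2
```

```bash
python3 go.py 534 56 46 10.05;python3 - <<'E'
from h import *
d=grab('wrist');o=ctrl.get_obs();T=R.from_rotvec(o["tool_rot"]).as_matrix();p=o["tool_pos"]
print("tilt",np.degrees(np.arccos(-T[2,2])),T[:,2],o["wrist_torque"])
for v in(187,188): print("lip",T.T@(ray(d,252,v,.0288)-p)*1000)
print("hole2",T.T@(ray(d,251,190,.021)-p)*1000,"hole1",T.T@(ray(d,251,147,.021)-p)*1000)
E
```

```text
at [532.2  57.4  45.8] yaw 10.1 shift cm [ 0.15  0.17 -0.02] turn 0.05 t 13.65 F [-4.1  0.3 13.1] open 12.5 grip 72.2
tilt 0.06730580742054375 [ 1.12592771e-03  3.34999871e-04 -9.99999310e-01] [0.06788935 0.69844762 0.01633416]
lip [36.78779648  0.90477127 17.02977271]
lip [36.32204137  0.90556632 17.02922897]
hole2 [32.8118206   0.47969101 24.82519359] hole1 [53.18370587  0.46447074 24.84897396]
```

Call:
servo_tool --increments '[[[0.8,0,0,0.05,0],[0.8,0,0,0.07,0],[0.8,0,0,0.07,0],[0.8,0,0,0.07,0]]]'

```text
t: 14.1
tool_pos: [0.5322, 0.0574, 0.0458]
tool_rot: [-3.129, -0.276, -0.001]
contact_force: [-6.6, 0.5, 16.3]
opening: 0.0124
grip_force: 72.7
```

Run:
```python
from h import *
o=ctrl.get_obs();print(o["contact_force"],o["tool_pos"])
d=grab('wrist');hsv=cv2.cvtColor(d["img"],cv2.COLOR_RGB2HSV)
y=cv2.inRange(hsv,(21,150,120),(33,255,255));w=cv2.inRange(hsv,(0,0,120),(179,60,255))
print([np.flatnonzero(y[200,150:350])[[0,-1]]+150,np.flatnonzero(w[180,150:350])[[0,-1]]+150])
s=grab("side");save(s["img"][150:280,150:300],"pics/s8.png",5)
```

```text
[-6.646184    0.48797272 16.2853199 ] [0.53220801 0.05739567 0.04576302]
[array([213, 287]), array([183, 319])]
```

The plate is about 30 mm under the leaf and centred between the strips. It is held down with 16 N, and the lip hasn't moved. Handing in.

```bash
python3 -c "
from station import ctrl
print(ctrl.finish_job())"
```

```text
the job is handed in; nothing more can be done
None
```

Job handed in at about 14 s: the carriage is home against its end stop, and the smallest plate's front edge is about 30 mm under the leaf, between the guide strips, still gripped and pressed down with about 16 N; the disc, rings and jar were not approached, and whether it passed was not reported.

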